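# Crowned tower on the hill, horse in the pen

## Task

Build the castle for story time: stand the grey stone drum in the middle of the green hill, the purple tower centred on the drum, and the crown over the turret so that it rests flat on the tower's shoulder. Only when the crown is on, stand the brown horse on its base inside the red pen, flat on the pen's floor. Leave the orange tower, the key and the blue arch where they are.

Things in the scene. Friction and masses are not known exactly. Their poses are not given: they have to be found in the camera images.
- hill: Low round green hill, fixed to the table for the episode: 116 mm across at the foot, flat top 96 mm across, 15 mm high, with a light green disc 72 mm across marking the middle. Origin: centre of its underside, on the table; z up.
- pen: Shallow open red tray, the horse's pen, fixed for the episode: outside 130 mm along its x, 86 mm along its y, 20 mm high; walls 6 mm, inside 118 x 74 mm, floor 6 mm thick, straw-coloured inside, white studs at the corners. Origin: centre of its underside, on the table; z up.
- stone: Grey wooden drum like masonry, with dark joint lines: 64 mm in diameter, 40 mm high, about 0.12 kg, loose, flat top. Origin: centre of its underside; z up.
- purple_tower: Purple round castle tower block, about 0.14 kg, loose: body 60 mm in diameter and 62 mm high up to a flat shoulder; on it a turret 32 mm in diameter with small battlements, whose top is 80 mm above the underside. Origin: centre of its underside; z up.
- crown: Gold painted wooden crown, loose, about 0.06 kg: a ring 60 mm outside and 48 mm inside diameter, open through, with a plain band 26 mm high and eight points with red tips up to 41 mm; points up at the start. The hole passes over the turret with 8 mm to spare all round. Origin: centre of the ring at its underside; z up.
- horse: Brown wooden horse cutout on a pale base board, loose, about 0.09 kg: base 90 mm along x, 36 mm along y, 8 mm thick; trunk 20 mm thick (along y), from x = -33 to +33 mm and from 30 to 56 mm above the underside; head at +x, its top about 84 mm up. Origin: centre of the base's underside; x points to the head, z up. It may face either way in the pen.
- orange_tower: Orange tower block of the same shape and size as the purple one (60 mm in diameter, 80 mm high); not wanted, to be left alone. Origin: centre of its underside; z up.
- key: Gold lacquered key shape lying flat, 95 mm long, 12 mm thick, to be left alone. Origin: near its middle, on the underside; x along the shank away from the round bow.
- arch: Blue arch block, 78 mm along x, 32 mm along y, 44 mm high, to be left alone. Origin: centre of its footprint, on the table.
Not all that is in view belongs to the job. Several things have the shape of the horse; the one meant has the colours described above.

How it is judged (in metres and radians):
On the way, in this order (a step that is already met when the one before it is completed fails the run):
1. the grey drum stands in the middle of the hill, released (horizontal distance between stone and hill below 0.015 m and z of stone in the frame of hill between 0.012 and 0.018 m and angle between stone's own z axis and vertical below 0.1 rad and contact force between the fingers and stone below 0.1 N and linear speed of stone below 0.03 m/s), for 0.2 s.
2. the purple tower stands on the drum, released (horizontal distance between stone and hill below 0.015 m and z of stone in the frame of hill between 0.012 and 0.018 m and angle between each of stone, purple_tower's own z axis and vertical below 0.1 rad and horizontal distance between purple_tower and stone below 0.012 m and z of purple_tower in the frame of stone between 0.037 and 0.043 m and contact force between the fingers and purple_tower below 0.1 N and linear speed of purple_tower below 0.03 m/s), for 0.2 s.
3. the crown lies around the turret on the tower's shoulder, released (horizontal distance between stone and hill below 0.015 m and z of stone in the frame of hill between 0.012 and 0.018 m and angle between each of stone, purple_tower, crown's own z axis and vertical below 0.1 rad and horizontal distance between purple_tower and stone below 0.012 m and z of purple_tower in the frame of stone between 0.037 and 0.043 m and horizontal distance between crown and purple_tower below 0.012 m and z of crown in the frame of purple_tower between 0.059 and 0.065 m and contact force between the fingers and crown below 0.1 N and linear speed of crown below 0.03 m/s), for 0.2 s.
4. the horse stands on the floor of the pen, released (horizontal distance between horse and pen below 0.028 m and z of horse in the frame of pen between 0.003 and 0.009 m and angle between horse's own z axis and vertical below 0.1 rad and contact force between the fingers and horse below 0.1 N and linear speed of horse below 0.03 m/s), for 0.2 s.
At the end, for the whole second after the job is handed in: Drum on the hill within 15 mm of its centre, purple tower on the drum and crown round the turret on the shoulder each within 12 mm, horse upright on the pen's floor within 28 mm of its centre; heights within 3 mm, tilts under 0.1 rad, all at rest (horizontal distance between stone and hill below 0.015 m and z of stone in the frame of hill between 0.012 and 0.018 m and angle between each of stone, purple_tower, crown, horse's own z axis and vertical below 0.1 rad and horizontal distance between purple_tower and stone below 0.012 m and z of purple_tower in the frame of stone between 0.037 and 0.043 m and horizontal distance between crown and purple_tower below 0.012 m and z of crown in the frame of purple_tower between 0.059 and 0.065 m and horizontal distance between horse and pen below 0.028 m and z of horse in the frame of pen between 0.003 and 0.009 m and linear speed of each of stone, purple_tower, crown, horse below 0.03 m/s); the robot touches nothing.
It fails at once if the orange tower is moved by more than 30 mm or tipped (distance of orange_tower from where it was at the start of the episode above 0.03 m or angle between orange_tower's own z axis and vertical above 0.3 rad).
It fails at once if the key is moved by more than 30 mm or tipped (distance of key from where it was at the start of the episode above 0.03 m or angle between key's own z axis and vertical above 0.3 rad).
It fails at once if the arch is moved by more than 30 mm or tipped (distance of arch from where it was at the start of the episode above 0.03 m or angle between arch's own z axis and vertical above 0.3 rad).
It also fails if it takes over 128 s, if anything falls off the work surface, if the arm or the gripper's body presses on something with over 40 N, if the wrist force passes 120 N, or if a joint passes its speed limit or range.

## Robot

A 6-joint arm with a two-finger parallel gripper is mounted at the origin on the work surface. World frame = base frame: x ahead of the robot, y to its left, z up, the work surface at z = 0. Lengths are in mm, angles in rad, forces in N, time in s.
With the tool pointing down it reaches from about 425 to 950 mm from the base axis. Payload 3.5 kg.
Tool frame: the origin (TCP) lies at the centre of the arm's flange, where the gripper is bolted on; the fingertips stand 173 mm ahead of it and the grasp point (between the pads) lies 155 mm ahead of it (arm.grasp_offset is the distance from the TCP to the grasp point, in mm); z points along the fingers, y is the line along which they close (so a half turn about z gives the same grasp; the last joint's range is limited). The gripper opens to 85 mm and grips with 20 to 120 N. Pads are 22 mm wide; open, the fingers measure 114 mm over their backs; the gripper's body (76 mm by 85 mm) begins 54 mm behind the grasp point. The pads swing forward as they close: fully open they stand 13 mm farther back than shut.
Start: joints at [0.966, 0.286, 1.577, -0, 1.279, -0.15], TCP at [296.48, 606.389, 404.725] pointing down, gripper open.
Joint ranges: [-2.77, 2.77], [-0.9, 2.22], [0.21, 2.48], [-1.53, 4.67], [0.24, 2.81], [-2.84, 2.84]. Speed limits (rad/s): [2.79, 2.79, 3.14, 3.14, 3.14, 3.14].

## Interface

Orientations are given as a rotation vector (axis times angle).
In Python, from station import readout, optics, close_job, nets, arm gives the robot as it stands.
- The arm moves only by the tool carry_out, never from a script. Its argument "targets" is a list that holds one entry, the list of rows, each a list of 7 numbers: the shift along the tool's x, y, z in mm, then the turn, a rotation vector about the tool's x, y, z in degrees, then the opening, from -1 (shut) to 1 (fully open). A call has 1 to 20 rows; each row is the pose to reach, as a shift and turn from the pose commanded when the call began, along the tool's axes at that moment; what a row does not reach only later rows make up. A row lasts 1/10 s, in which the tool goes at most 50 mm and 8.59 degrees, less where a joint would pass 70% of its speed; a pose out of reach is approached as far as the arm can. A call with a gripper value outside its range is refused whole. The fingers move at their own pace and stop on an object; "grip_force" is the grip in N (left out, the last holds). Time passes only in rows, so rows that repeat a pose let the fingers close. It gives the time, the measured TCP pose, the force, the opening and the grip force at its end, in the units of the state.
- readout.read_state(): the state, without advancing time (a new reading comes with each control period).
- optics.capture(name): name is "scene" or "top" or "wrist"; returns (picture, depth): 480x640x3 uint8, blue, green, red; 480x640 float32, mm along the optical axis (not along the pixel's ray), 0 where there is no reading.
- optics.calibration(name): a dict with "fx", "fy", "cx", "cy" (pixels), "D" ([k1, k2, p1, p2, k3] as OpenCV has them; the pictures are not rectified), "rvec" (rotation vector, rad) and "tvec" (3), from world to camera coordinates, as OpenCV has them; the wrist camera has in their place "tool_from_camera" (4x4, takes a point from camera to tool coordinates, whose origin is the TCP and whose axes are the flange's). Camera axes: x right, y down, z forward; pixel columns grow to the right and rows downward; lengths in mm; the calibration is good to about 2 mm. A picture is of the moment at which its call begins: read the wrist's pose just before it. calibration takes no time and is no camera call.
- close_job(): hands the job in; it is judged then, once.
Trained networks look in the newest picture that a camera, given by its name, has taken for a name from the list of things; names that differ only in an ending like _2 or _b are one class to them, and where a whole thing is asked for, a point or a joint stands for the part that bears it (a point fixed in the world has none). Each returns a list of dicts, best first, with "p" (0 to 1); they miss things now and then, are a little off and sometimes report something else, mostly with a low value. They report only what shows in the picture. A call takes as long as a camera call. They do not tell look-alikes from the thing itself.
- nets.regions_of(query, camera): "mask" (480x640 bool, what is visible of it).
- nets.landmark_of(query, camera): "position" ([x, y, z] in mm, in the coordinates of the camera as it stood for that picture, good to about 4 mm: a listed point, or the origin of a listed thing).
The state is a dict: "time": time; "q": joint angles; "dq": joint speeds; "joint_efforts": joint torques, N m; "tool_pos": TCP position; "tcp_rot": TCP orientation; "ft_force": force on the tool from outside, world axes, zero at the start; "ft_torque": the same for the moment, N m; "finger_gap": opening from 0.0 (shut) to 1.0 (fully open); "grip_force": force on a finger pad.
Only numpy, scipy, OpenCV 4.12 (cv2) and the standard library are available. Lean on these libraries where they do the work, as an engineer would, in place of code of your own. Each camera call takes 0.05 s, during which the arm holds its last target. There are 200 camera calls.

## Working session

There is one attempt and no reset: what is moved stays moved. The work goes in short steps, Python scripts to look and compute and a tool call to move; the robot and the scene stay as the last step left them, time stands still between calls to the robot, and variables do not carry over. Pictures are saved under pics/ and viewed, at most 14 in all, crops included, and the job is handed in when it is done.

Besides the shell and the picture viewer there is one more tool, called in YAML: its name, and indented under it one key for each argument. carry_out: Moves the arm, as the interface text tells. Its arguments: {"type":"object","properties":{"targets":{"type":"array"},"grip_force":{"type":"number"}},"required":["targets"]}

```bash
ls; mkdir -p pics; cat > h.py <<'E'
import numpy as np, cv2
from station import readout, optics, nets, arm
def cam(name):
    c=optics.calibration(name); K=np.array([[c['fx'],0,c['cx']],[0,c['fy'],c['cy']],[0,0,1]]); D=np.array(c['D'],float)
    if 'rvec' in c:
        R=cv2.Rodrigues(np.array(c['rvec'],float))[0]; t=np.array(c['tvec'],float).ravel()
        T=np.eye(4); T[:3,:3]=R.T; T[:3,3]=-R.T@t
    else:
        s=readout.read_state(); W=np.eye(4); W[:3,:3]=cv2.Rodrigues(np.array(s['tcp_rot'],float))[0]; W[:3,3]=s['tool_pos']
        T=W@np.array(c['tool_from_camera'])
    return K,D,T
def pts(K,D,T,uv,d):
    n=cv2.undistortPoints(np.array(uv,float).reshape(-1,1,2),K,D).reshape(-1,2)
    P=np.c_[n,np.ones(len(n))]*np.array(d,float).reshape(-1,1)
    return P@T[:3,:3].T+T[:3,3]
def cloud(c,depth,mask):
    v,u=np.nonzero(mask&(depth>0)); return pts(*c,np.c_[u,v],depth[v,u])
E
python3 - <<'E'
from h import *
s=readout.read_state();print({k:np.round(v,3) for k,v in s.items()}, arm.grasp_offset)
for n in ('scene','top'):
    c=cam(n); im,d=optics.capture(n); cv2.imwrite(f'pics/{n}0.png',im); np.savez(f'{n}0.npz',im=im,d=d)
    print(n,c[2].round(2).tolist())
    for q in 'hill pen stone purple_tower crown horse orange_tower key arch'.split():
        for r in nets.landmark_of(q,n)[:4]:
            p=np.array(r['position']); uv=cv2.projectPoints(p.reshape(1,1,3),np.zeros(3),np.zeros(3),c[0],c[1])[0].ravel()
            print(n,q,round(r['p'],2),(c[2][:3,:3]@p+c[2][:3,3]).round(0),uv.round(0))
E
```

```text
pics
{'time': np.float64(0.0), 'q': array([ 0.966,  0.287,  1.578, -0.   ,  1.279, -0.15 ]), 'dq': array([-0.001,  0.   , -0.001,  0.001, -0.002, -0.001]), 'joint_efforts': array([-0.0000e+00, -4.0599e+01, -2.9262e+01, -0.0000e+00,  6.0000e-03,
        0.0000e+00]), 'tool_pos': array([296.343, 606.184, 403.344]), 'tcp_rot': array([-7.08e-01, -3.06e+00,  3.00e-03]), 'ft_force': array([-0.514,  0.156, -0.463]), 'ft_torque': array([0.009, 0.014, 0.01 ]), 'grip_force': np.float64(0.0), 'finger_gap': np.float64(0.997)} 154.70000000000002
scene [[-0.76, 0.39, -0.52, 1210.28], [0.65, 0.47, -0.6, 788.81], [0.01, -0.79, -0.61, 857.28], [0.0, 0.0, 0.0, 1.0]]
scene hill 0.66 [ 371. -295.   -1.] [297. 178.]
scene hill 0.34 [461. -87.   0.] [321. 225.]
scene pen 0.95 [459. -88.   2.] [321. 224.]
scene stone 0.84 [640. 212.  -2.] [350. 329.]
scene purple_tower 0.55 [ 536. -413.   -3.] [223. 182.]
scene crown 0.68 [ 618. -215.   -1.] [239. 226.]
scene horse 0.84 [639. 377.  -1.] [412. 379.]
scene horse 0.61 [508. 404.  -2.] [469. 353.]
scene orange_tower 0.74 [470.  88.   3.] [368. 261.]
scene key 0.87 [388. 287.  -1.] [460. 292.]
scene key 0.72 [646. -16.   0.] [279. 272.]
scene arch 0.65 [646. -13.  -1.] [279. 273.]
scene arch 0.22 [ 372. -294.    1.] [297. 178.]
top [[-0.02, -0.98, 0.19, 274.74], [-1.0, 0.02, 0.0, -3.76], [-0.0, -0.19, -0.98, 1238.81], [0.0, 0.0, 0.0, 1.0]]
top hill 0.8 [ 377. -294.   -4.] [430. 283.]
top stone 0.97 [646. 217.  -1.] [234. 187.]
top purple_tower 0.89 [ 539. -409.    1.] [470. 221.]
top crown 0.77 [ 614. -215.   -1.] [395. 195.]
top horse 0.95 [643. 381.  -3.] [174. 190.]
top horse 0.87 [365. 451.   2.] [142. 294.]
top horse 0.62 [511. 408.  -3.] [162. 238.]
top key 0.8 [386. 291.  -3.] [205. 285.]
top arch 0.9 [649. -11.  -3.] [319. 184.]
```

View pics/top0.png

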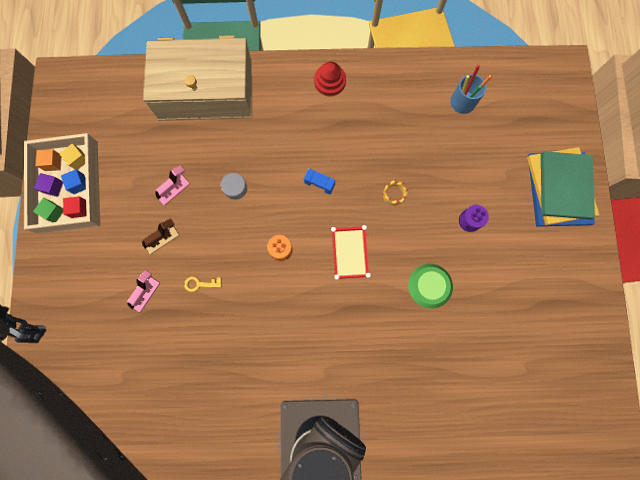

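View pics/scene0.png

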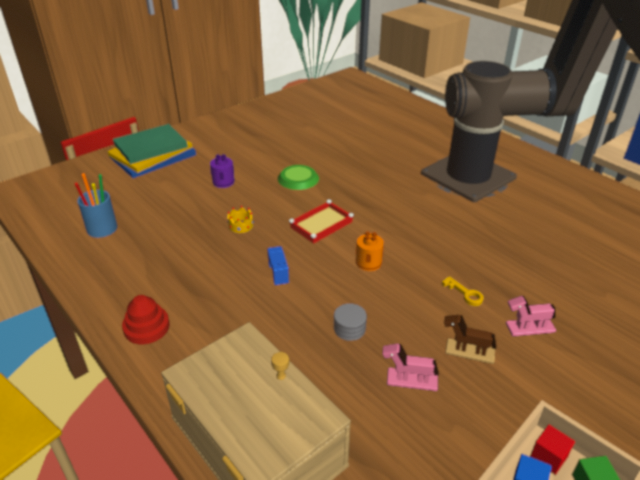

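Top view: the brown horse is at (160,237), with pink look-alikes at (172,186) and (143,291). The purple tower is at (474,218) and its orange look-alike at (279,247). The stone is at (233,186), crown (395,192), hill (431,286), pen (350,252), arch (319,181) and key (203,284). By the description I choose the brown horse on the pale base and the purple tower. Next I check those in a close crop and refine positions from depth.

```bash
cat >> h.py <<'E'
def go(x,y,z,yaw=None):
    "shift (tool axes) and turn to bring the TCP to x,y,z, pointing down, tool x at yaw (deg)"
    s=readout.read_state(); R=cv2.Rodrigues(np.array(s['tcp_rot'],float))[0]
    sh=R.T@(np.array([x,y,z])-s['tool_pos'])
    if yaw is None: return sh.round(1)
    a=np.radians(yaw); X=np.array([np.cos(a),np.sin(a),0]); Z=np.array([0,0,-1.]); G=np.c_[X,np.cross(Z,X),Z]
    return sh.round(1),np.degrees(cv2.Rodrigues(R.T@G)[0].ravel()).round(2)
E
python3 - <<'E'
from h import *
z=np.load('top0.npz'); im,d=z['im'],z['d']; s=np.load('scene0.npz')['im']
a=cv2.resize(s[295:395,375:560],(555,300),interpolation=cv2.INTER_CUBIC); b=cv2.resize(s[150:245,205:275],(221,300),interpolation=cv2.INTER_CUBIC)
cv2.imwrite('pics/crop.png',np.hstack([a,b]))
c=cam('top')
hsv=cv2.cvtColor(im,cv2.COLOR_BGR2HSV)
# pixel -> plane z
v,u=np.mgrid[:480,:640]; P=pts(*c,np.c_[u.ravel(),v.ravel()],d.ravel()).reshape(480,640,3)
for n,(cu,cv_),r,h in [('stone',(233,186),22,40),('purple',(474,218),28,62),('orange',(279,247),22,62),('crown',(395,192),22,26),('horse',(160,237),28,30),('hill',(431,286),30,15),('pen',(350,252),36,12)]:
    m=(np.hypot(u-cu,v-cv_)<r)&(P[...,2]>4)&(d>0); Q=P[m]; T=Q[(Q[:,2]>h-6)&(Q[:,2]<h+6)]
    cc,rr=cv2.minEnclosingCircle(T[:,:2].astype(np.float32)); rect=cv2.minAreaRect(Q[:,:2].astype(np.float32))
    print(n,len(Q),'zmax',Q[:,2].max().round(),'all mean',Q.mean(0).round(),'level circ',np.round(cc),round(rr),'rect',np.round(rect[0]),np.round(rect[1]),round(rect[2]))
print(optics.calibration('wrist')['fx'],np.array(optics.calibration('wrist')['tool_from_camera']).round(2).tolist())
print(go(643,215,420,90))
E
```

```text
stone 556 zmax 47.0 all mean [640. 212.  34.] level circ [644. 214.] 33 rect [641. 216.] [100. 104.] 22
purple 658 zmax 84.0 all mean [ 536. -402.   52.] level circ [ 539. -408.] 31 rect [ 541. -411.] [121. 140.] 73
orange 564 zmax 83.0 all mean [470.  92.  57.] level circ [473.  93.] 30 rect [477.  96.] [104.  99.] 56
crown 298 zmax 42.0 all mean [ 615. -210.   23.] level circ [ 616. -209.] 31 rect [ 616. -218.] [104. 106.] 60
horse 744 zmax 90.0 all mean [510. 398.  37.] level circ [504. 410.] 38 rect [514. 408.] [142. 136.] 39
hill 1448 zmax 23.0 all mean [ 370. -290.   13.] level circ [ 371. -291.] 54 rect [ 371. -293.] [137. 141.] 40
pen 1539 zmax 27.0 all mean [462. -87.  10.] level circ [462. -87.] 86 rect [463. -88.] [177. 174.] 89
335.3350312272278 [[0.0, -0.96, -0.27, 67.52], [1.0, 0.0, -0.0, 0.53], [0.0, -0.27, 0.96, 30.09], [0.0, 0.0, 0.0, 1.0]]
(array([-483.2, -199.4,  -15.2]), array([ 0.  , -0.  , 63.94]))
```

View pics/crop.png

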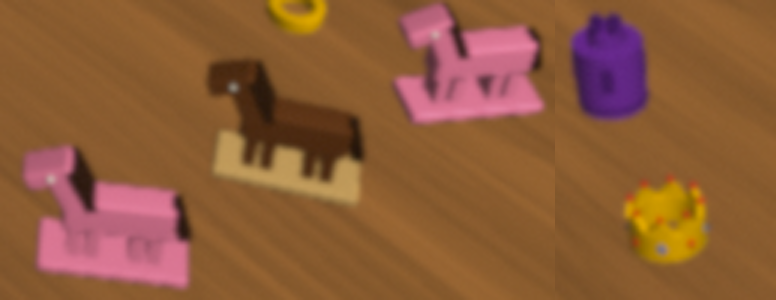

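The crop shows the brown horse with the pale base between the two pink ones, the purple tower upright, and the crown with its points up. The choice holds. Moving above the stone.

carry_out:
  targets:
    - [[-483,-199,0,0,0,64,1],[-483,-199,0,0,0,64,1],[-483,-199,0,0,0,64,1],[-483,-199,0,0,0,64,1],[-483,-199,0,0,0,64,1],[-483,-199,0,0,0,64,1],[-483,-199,0,0,0,64,1],[-483,-199,0,0,0,64,1],[-483,-199,0,0,0,64,1],[-483,-199,0,0,0,64,1],[-483,-199,0,0,0,64,1],[-483,-199,0,0,0,64,1],[-483,-199,0,0,0,64,1],[-483,-199,0,0,0,64,1],[-483,-199,0,0,0,64,1],[-483,-199,0,0,0,64,1]]

```text
time: 2.6
tool_pos: [642.2, 216.8, 404.9]
tcp_rot: [-2.22, -2.222, -0.0]
ft_force: [0.0, 0.4, 0.8]
finger_gap: 1.0
grip_force: 0.0
```

```bash
cat >> h.py <<'E'
def look(q,h,tol=5,save=None,near=None):
    "wrist view: enclosing circle and rectangle of the points of q at height h; all in world mm"
    c=cam('wrist'); im,d=optics.capture('wrist')
    if save: cv2.imwrite('pics/'+save,im)
    for r in nets.regions_of(q,'wrist')[:3]:
        m=cv2.erode(r['mask'].astype(np.uint8),np.ones((3,3)))>0
        P=cloud(c,d,m); L=P[abs(P[:,2]-h)<tol]
        if len(L)<20: print(q,round(r['p'],2),len(P),len(L)); continue
        L=L.astype(np.float32); cc,rr=cv2.minEnclosingCircle(L[:,:2]); b=cv2.minAreaRect(L[:,:2])
        print(q,round(r['p'],2),len(L),'zmed',np.median(L[:,2]).round(1),'zrange',P[:,2].min().round(),P[:,2].max().round(),'circ',np.round(cc,1),round(rr,1),'mean',L[:,:2].mean(0).round(1),'rect',np.round(b[0],1),np.round(b[1],1),round(b[2],1))
    for r in nets.landmark_of(q,'wrist')[:3]:
        print('  landmark',round(r['p'],2),(c[2][:3,:3]@np.array(r['position'])+c[2][:3,3]).round(1))
E
python3 - <<'E'
from h import *
look('stone',40,save='w1.png')
s=readout.read_state();print(s['time'],s['tool_pos'],s['tcp_rot'])
E
```

```text
Traceback (most recent call last):
  File "h.py", line 33, in look
    L=L.astype(np.float32); cc,rr=cv2.minEnclosingCircle(L[:,:2]); b=cv2.minAreaRect(L[:,:2])
                                  ~~~~~~~~~~~~~~~~~~~~~~^^^^^^^^^
cv2.error: OpenCV(4.12.0) /io/opencv/modules/imgproc/src/shapedescr.cpp:201: error: (-215:Assertion failed) count >= 0 && (depth == CV_32F || depth == CV_32S) in function 'minEnclosingCircle'
```

View pics/w1.png

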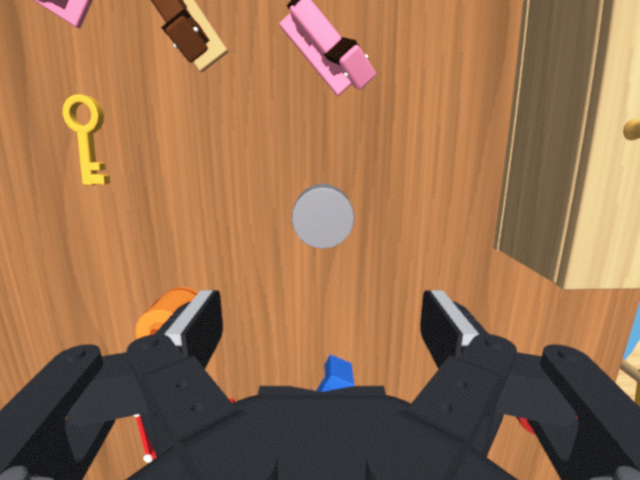

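The wrist view shows the drum clear at (323,216), the brown horse at (190,35) and a pink horse at (330,45). Image up is +y and right is +x. The script only needs a contiguous array.

```bash
sed -i 's/L=L.astype(np.float32);/L=L.astype(np.float32); X=np.ascontiguousarray(L[:,:2]);/; s/Circle(L\[:,:2\])/Circle(X)/; s/Rect(L\[:,:2\])/Rect(X)/' h.py
python3 - <<'E'
from h import *
look('stone',40)
E
```

```text
stone 0.81 2909 zmed 40.8 zrange 11.0 43.0 circ [643.9 213.8] 31.8 mean [643.7 215.4] rect [643.4 214.9] [62.5 61. ] 46.5
  landmark 0.76 [643.9 212.6   3.4]
```

carry_out:
  targets:
    - [[-2,1.5,120,0,0,0,1],[-2,1.5,120,0,0,0,1],[-2,1.5,120,0,0,0,1],[-2,1.5,170,0,0,0,1],[-2,1.5,200,0,0,0,1],[-2,1.5,227,0,0,0,1],[-2,1.5,227,0,0,0,1],[-2,1.5,227,0,0,0,1],[-2,1.5,227,0,0,0,-1],[-2,1.5,227,0,0,0,-1],[-2,1.5,227,0,0,0,-1],[-2,1.5,227,0,0,0,-1],[-2,1.5,227,0,0,0,-1],[-2,1.5,227,0,0,0,-1]]
  grip_force: 40

```text
time: 4.25
tool_pos: [645.7, 213.7, 180.9]
tcp_rot: [2.221, 2.218, 0.006]
ft_force: [-0.5, 0.7, 6.3]
finger_gap: 0.736
grip_force: 44.9
```

carry_out:
  targets:
    - [[0,0,-50,0,0,0,-1],[0,0,-100,0,0,0,-1],[0,0,-150,0,0,0,-1],[-624,-270,-150,0,0,0,-1],[-624,-270,-150,0,0,0,-1],[-624,-270,-150,0,0,0,-1],[-624,-270,-150,0,0,0,-1],[-624,-270,-150,0,0,0,-1],[-624,-270,-150,0,0,0,-1],[-624,-270,-150,0,0,0,-1],[-624,-270,-150,0,0,0,-1],[-624,-270,-150,0,0,0,-1],[-624,-270,-150,0,0,0,-1],[-624,-270,-150,0,0,0,-1],[-624,-270,-150,0,0,0,-1],[-624,-270,-150,0,0,0,-1],[-624,-270,-150,0,0,0,-1],[-624,-270,-150,0,0,0,-1],[-624,-270,-150,0,0,0,-1],[-624,-270,-150,0,0,0,-1]]

```text
time: 6.25
tool_pos: [374.1, -409.2, 327.5]
tcp_rot: [-2.221, -2.221, -0.001]
ft_force: [-0.1, -0.9, -1.5]
finger_gap: 0.738
grip_force: 45.0
```

```bash
python3 - <<'E'
from h import *
s=readout.read_state();print(s['time'],s['tool_pos'],s['tcp_rot'],s['finger_gap'])
look('hill',15,tol=4,save='w2.png')
look('stone',200,tol=60)
E
```

```text
6.25 [ 374.09477225 -409.22437047  327.46656885] [-2.22104421e+00 -2.22075985e+00 -8.09067771e-04] 0.7377496369440043
hill 0.59 13609 zmed 15.8 zrange 1.0 19.0 circ [ 370.2 -293.7] 51.8 mean [ 370.4 -292.6] rect [ 370.3 -293.4] [101.5 101.4] 67.3
  landmark 0.62 [ 368.8 -292.6   -2.3]
stone 0.64 20851 zmed 187.5 zrange 149.0 190.0 circ [ 374.4 -408.3] 31.8 mean [ 374.3 -401.8] rect [ 374.7 -405.2] [56.8 61.6] 83.0
  landmark 0.67 [ 376.1 -409.6  149.5]
  landmark 0.31 [ 533.3 -412.3   -1.2]
```

View pics/w2.png

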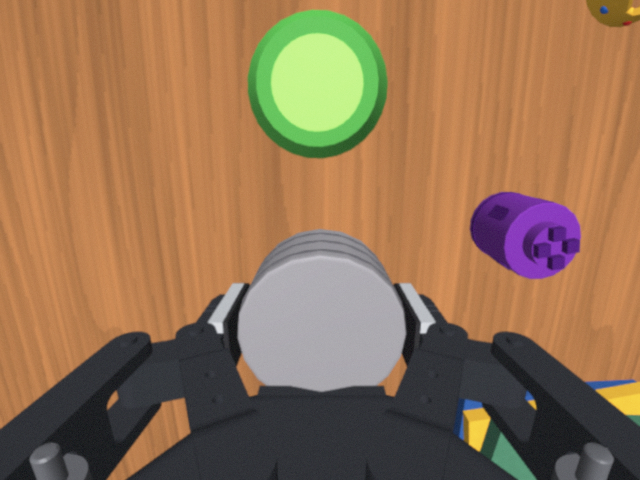

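The hill is at (317,83) and the drum is held square at (320,320). The drum needs to go +115 mm in tool x and −4 mm in tool y, then down 134 mm.

carry_out:
  targets:
    - [[50,-2,0,0,0,0,-1],[100,-4,0,0,0,0,-1],[115,-4,0,0,0,0,-1],[115,-4,40,0,0,0,-1],[115,-4,80,0,0,0,-1],[115,-4,110,0,0,0,-1],[115,-4,122,0,0,0,-1],[115,-4,128,0,0,0,-1],[115,-4,132,0,0,0,-1],[115,-4,134,0,0,0,-1],[115,-4,134,0,0,0,-1],[115,-4,134,0,0,0,-1]]

```text
time: 7.75
tool_pos: [370.6, -296.2, 195.8]
tcp_rot: [2.22, 2.218, -0.001]
ft_force: [-2.8, 1.7, 6.4]
finger_gap: 0.733
grip_force: 45.4
```

carry_out:
  targets:
    - [[0,0,0,0,0,0,0.2],[0,0,0,0,0,0,1],[0,0,0,0,0,0,1],[0,0,0,0,0,0,1],[0,0,0,0,0,0,1],[0,0,-20,0,0,0,1],[0,0,-60,0,0,0,1],[0,0,-110,0,0,0,1],[0,0,-160,0,0,0,1],[0,0,-210,0,0,0,1],[0,0,-210,0,0,0,1],[0,0,-210,0,0,0,1]]

```text
time: 8.95
tool_pos: [370.1, -295.4, 405.3]
tcp_rot: [2.22, 2.218, -0.001]
ft_force: [0.5, 0.7, -0.9]
finger_gap: 1.002
grip_force: 0.0
```

```bash
python3 - <<'E'
from h import *
s=readout.read_state();print(s['time'],s['tool_pos'],s['finger_gap'])
look('stone',55)
look('hill',15,tol=4)
look('purple_tower',62)
print(go(539,-409,405,90))
E
```

```text
8.95 [ 370.05285656 -295.36247276  405.33974151] 1.002011205570156
stone 0.62 3059 zmed 55.7 zrange 32.0 58.0 circ [ 370.9 -296.3] 31.6 mean [ 371.1 -294.8] rect [ 371.1 -295.4] [61.  60.2] 55.7
  landmark 0.61 [ 371.1 -297.1   17.2]
hill 0.69 2916 zmed 15.6 zrange 2.0 19.0 circ [ 370.8 -292.8] 51.8 mean [ 370.3 -275.5] rect [ 370.6 -292.4] [101.8 101.5] 14.7
purple_tower 0.81 656 zmed 62.7 zrange 5.0 83.0 circ [ 542.6 -399.8] 27.2 mean [ 543.5 -389.8] rect [ 547. -392.] [22.8 54.2] 60.8
  landmark 0.73 [ 536.1 -412.     5.1]
(array([-113.6,  169.2,   -2.5]), array([-0.06, -0.07, -0.06]))
```

The drum is on the hill about 3 mm off centre, at the right height. Next is the tower.

carry_out:
  targets:
    - [[-114,169,0,0,0,0,1],[-114,169,0,0,0,0,1],[-114,169,0,0,0,0,1],[-114,169,0,0,0,0,1],[-114,169,0,0,0,0,1],[-114,169,0,0,0,0,1],[-114,169,0,0,0,0,1],[-114,169,0,0,0,0,1]]

```text
time: 10.2
tool_pos: [538.0, -408.8, 404.6]
tcp_rot: [2.222, 2.22, -0.0]
ft_force: [0.0, -0.1, 0.5]
finger_gap: 1.0
grip_force: 0.0
```

```bash
python3 - <<'E'
from h import *
s=readout.read_state();print(s['time'],s['tool_pos'],s['finger_gap'])
look('purple_tower',62,tol=4)
look('crown',26,tol=6)
E
```

```text
10.2 [ 537.99771591 -408.80582136  404.60773752] 1.0002565538104782
purple_tower 0.6 1880 zmed 62.7 zrange 10.0 83.0 circ [ 539.2 -408. ] 29.5 mean [ 539.  -405.2] rect [ 538.9 -407.6] [57.7 56.2] 83.6
  landmark 0.71 [ 535.9 -410.6    1.9]
crown 0.86 490 zmed 27.4 zrange 5.0 43.0 circ [ 614.1 -215.4] 29.6 mean [ 611.3 -229.1] rect [ 614.6 -225.2] [58.4 34. ] 2.9
  landmark 0.57 [ 610.7 -211.5    5. ]
```

carry_out:
  targets:
    - [[1,1,50,0,0,0,1],[1,1,100,0,0,0,1],[1,1,150,0,0,0,1],[1,1,180,0,0,0,1],[1,1,200,0,0,0,1],[1,1,212,0,0,0,1],[1,1,212,0,0,0,1],[1,1,212,0,0,0,1],[1,1,212,0,0,0,-1],[1,1,212,0,0,0,-1],[1,1,212,0,0,0,-1],[1,1,212,0,0,0,-1],[1,1,212,0,0,0,-1],[1,1,212,0,0,0,-1]]
  grip_force: 40

```text
time: 11.9
tool_pos: [540.5, -409.1, 194.0]
tcp_rot: [2.22, 2.218, -0.0]
ft_force: [-0.4, -0.2, 6.6]
finger_gap: 0.693
grip_force: 43.7
```

carry_out:
  targets:
    - [[0,0,-50,0,0,0,-1],[0,0,-100,0,0,0,-1],[0,0,-150,0,0,0,-1],[-2,-50,-150,0,0,0,-1],[-2,-100,-150,0,0,0,-1],[-2,-150,-150,0,0,0,-1],[-2,-168,-150,0,0,0,-1],[-2,-168,-150,0,0,0,-1],[-2,-168,-150,0,0,0,-1],[-2,-168,-150,0,0,0,-1]]

```text
time: 12.9
tool_pos: [372.9, -410.4, 341.8]
tcp_rot: [2.221, 2.221, 0.0]
ft_force: [-0.2, 0.1, -1.6]
finger_gap: 0.691
grip_force: 44.6
```

```bash
python3 - <<'E'
from h import *
s=readout.read_state();print(s['time'],s['tool_pos'],s['finger_gap'])
look('stone',55,tol=4,save='w3.png')
look('purple_tower',212,tol=5)
E
```

```text
12.9 [ 372.87531244 -410.3649297   341.84144434] 0.6912427847625483
stone 0.87 6345 zmed 55.6 zrange 39.0 58.0 circ [ 370.6 -297.8] 31.6 mean [ 370.5 -297.4] rect [ 370.5 -297.9] [60.2 62.6] 23.5
  landmark 0.57 [ 370.6 -299.1   16.8]
purple_tower 0.9 11074 zmed 210.4 zrange 154.0 230.0 circ [ 373.  -408.2] 29.4 mean [ 372.9 -397.4] rect [ 372.8 -402.4] [46.  58.1] 89.9
  landmark 0.86 [ 368.6 -413.6  149.7]
```

View pics/w3.png

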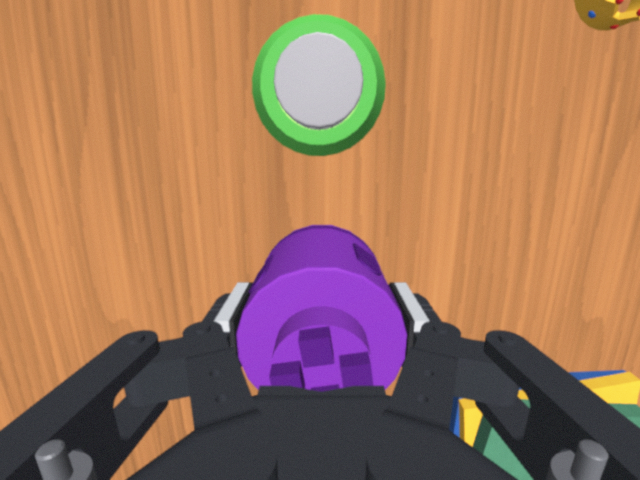

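The drum sits on the hill at (319,80) and the tower is held upright. The shift is +112, −2, then down 94.

carry_out:
  targets:
    - [[50,-1,0,0,0,0,-1],[100,-2,0,0,0,0,-1],[112,-2,0,0,0,0,-1],[112,-2,0,0,0,0,-1],[112,-2,40,0,0,0,-1],[112,-2,70,0,0,0,-1],[112,-2,82,0,0,0,-1],[112,-2,88,0,0,0,-1],[112,-2,92,0,0,0,-1],[112,-2,94,0,0,0,-1],[112,-2,94,0,0,0,-1],[112,-2,94,0,0,0,-1]]

```text
time: 14.4
tool_pos: [370.4, -298.8, 249.0]
tcp_rot: [2.22, 2.218, -0.001]
ft_force: [-0.9, -0.9, 0.1]
finger_gap: 0.696
grip_force: 44.8
```

carry_out:
  targets:
    - [[0,0,0,0,0,0,0.2],[0,0,0,0,0,0,1],[0,0,0,0,0,0,1],[0,0,0,0,0,0,1],[0,0,0,0,0,0,1],[0,0,-20,0,0,0,1],[0,0,-60,0,0,0,1],[0,0,-110,0,0,0,1],[0,0,-155,0,0,0,1],[0,0,-155,0,0,0,1],[0,0,-155,0,0,0,1]]

```text
time: 15.5
tool_pos: [370.0, -298.3, 404.1]
tcp_rot: [2.22, 2.218, -0.0]
ft_force: [-0.9, -0.9, -0.4]
finger_gap: 1.002
grip_force: 0.0
```

```bash
python3 - <<'E'
from h import *
s=readout.read_state();print(s['time'],s['tool_pos'],s['finger_gap'])
look('purple_tower',117,tol=5)
look('hill',15,tol=4)
print(go(614,-215,405,90))
E
```

```text
15.5 [ 370.01912006 -298.32042244  404.07796479] 1.0017455082648887
purple_tower 0.72 2665 zmed 117.7 zrange 66.0 138.0 circ [ 370.5 -297.5] 29.3 mean [ 370.6 -294. ] rect [ 370.5 -297.5] [56.6 57.7] 1.9
  landmark 0.61 [ 368.  -301.2   56. ]
hill 0.65 2678 zmed 15.6 zrange 2.0 18.0 circ [ 370.7 -292.2] 51.6 mean [ 370.  -270.7] rect [ 371.  -280.2] [102.1  76.9] 0.7
hill 0.57 4533 0
(array([ 83.4, 244.1,  -4.4]), array([-0.12, -0.16, -0.06]))
```

Tower stands at shoulder height 117.7, about 1–2 mm from the drum's centre. On to the crown.

carry_out:
  targets:
    - [[83,244,0,0,0,0,1],[83,244,0,0,0,0,1],[83,244,0,0,0,0,1],[83,244,0,0,0,0,1],[83,244,0,0,0,0,1],[83,244,0,0,0,0,1],[83,244,0,0,0,0,1],[83,244,0,0,0,0,1],[83,244,0,0,0,0,1]]

```text
time: 16.7
tool_pos: [612.9, -216.2, 402.6]
tcp_rot: [-2.224, -2.218, 0.001]
ft_force: [0.4, -0.4, 0.1]
finger_gap: 1.005
grip_force: 0.0
```

```bash
python3 - <<'E'
from h import *
s=readout.read_state();print(s['time'],s['tool_pos'],s['finger_gap'])
look('crown',30,tol=13,save='w4.png')
cv2.imwrite('pics/w4c.png',cv2.resize(cv2.imread('pics/w4.png')[150:280,250:400],(600,520),interpolation=cv2.INTER_CUBIC))
E
```

```text
16.7 [ 612.89845689 -216.23393192  402.58464105] 1.0049567244252986
crown 0.67 888 zmed 30.8 zrange 9.0 44.0 circ [ 615.9 -210.8] 29.8 mean [ 615.6 -213.3] rect [ 615.8 -210.9] [57.7 56.7] 65.2
```

View pics/w4c.png

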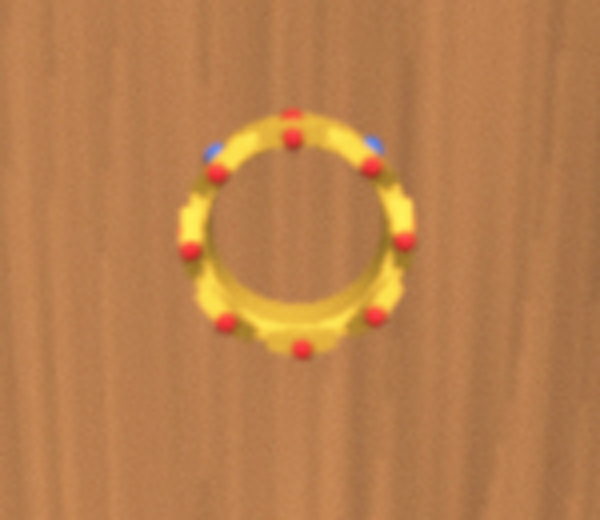

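The crop shows eight points with red tips, the right one at (405,242), so they sit about 2° off the world axes. There are gems near the points, so I turn 20° to grip between them.

carry_out:
  targets:
    - [[4.5,3,50,0,0,8,1],[4.5,3,100,0,0,16,1],[4.5,3,150,0,0,20.5,1],[4.5,3,190,0,0,20.5,1],[4.5,3,215,0,0,20.5,1],[4.5,3,226,0,0,20.5,1],[4.5,3,231,0,0,20.5,1],[4.5,3,231,0,0,20.5,1],[4.5,3,231,0,0,20.5,1],[4.5,3,231,0,0,20.5,-1],[4.5,3,231,0,0,20.5,-1],[4.5,3,231,0,0,20.5,-1],[4.5,3,231,0,0,20.5,-1],[4.5,3,231,0,0,20.5,-1],[4.5,3,231,0,0,20.5,-1]]
  grip_force: 30

```text
time: 18.35
tool_pos: [617.7, -211.3, 173.6]
tcp_rot: [2.58, 1.788, 0.002]
ft_force: [-1.2, -0.1, 6.3]
finger_gap: 0.691
grip_force: 32.8
```

carry_out:
  targets:
    - [[0,0,-30,0,0,0,-1],[0,0,-80,0,0,-7,-1],[0,0,-130,0,0,-14,-1],[0,0,-180,0,0,-20.5,-1],[0,0,-200,0,0,-20.5,-1],[0,0,-200,0,0,-20.5,-1],[0,0,-200,0,0,-20.5,-1]]

```text
time: 19.05
tool_pos: [616.6, -210.8, 370.6]
tcp_rot: [-2.222, -2.219, 0.001]
ft_force: [-0.4, -0.2, -1.1]
finger_gap: 0.685
grip_force: 32.7
```

```bash
python3 - <<'E'
from h import *
look('crown',213,tol=40)
s=readout.read_state();print(s['time'],s['tool_pos'],s['finger_gap'])
print(go(371,-410,372,90))
E
```

```text
crown 0.78 12796 zmed 223.1 zrange 1.0 240.0 circ [ 616.5 -210.6] 31.0 mean [ 616.4 -211.3] rect [ 616.4 -210.7] [59.8 58.5] 88.1
19.2 [ 616.42266423 -210.74857678  368.08008157] 0.6837472665572355
(array([-199.5, -245.2,   -3.2]), array([-0.3 , -0.16, -0.07]))
```

carry_out:
  targets:
    - [[-200,-245,0,0,0,0,-1],[-200,-245,0,0,0,0,-1],[-200,-245,0,0,0,0,-1],[-200,-245,0,0,0,0,-1],[-200,-245,0,0,0,0,-1],[-200,-245,0,0,0,0,-1],[-200,-245,0,0,0,0,-1],[-200,-245,0,0,0,0,-1],[-200,-245,0,0,0,0,-1],[-200,-245,0,0,0,0,-1]]

```text
time: 20.2
tool_pos: [372.8, -409.9, 371.0]
tcp_rot: [-2.22, -2.221, -0.001]
ft_force: [1.6, -0.1, -0.8]
finger_gap: 0.688
grip_force: 32.8
```

```bash
python3 - <<'E'
from h import *
s=readout.read_state();print(s['time'],s['tool_pos'],s['finger_gap'])
look('purple_tower',117,tol=4,save='w5.png')
look('purple_tower',135,tol=4)
look('crown',215,tol=14)
look('crown',235,tol=8)
E
```

```text
20.2 [ 372.8104048  -409.88136828  370.95629331] 0.6878385852272024
purple_tower 0.75 4864 zmed 117.6 zrange 65.0 138.0 circ [ 370.5 -298.9] 29.7 mean [ 370.5 -299.9] rect [ 370.5 -299.1] [57.4 58.6] 35.3
purple_tower 0.72 18 0
  landmark 0.81 [ 365.5 -300.3   55.4]
purple_tower 0.78 1219 zmed 135.5 zrange 70.0 138.0 circ [ 370.4 -298.5] 15.5 mean [ 370.3 -298.5] rect [ 370.6 -298.2] [30.3 28.3] 59.8
  landmark 0.64 [ 367.3 -301.4   57.4]
crown 0.82 8922 zmed 220.2 zrange 200.0 242.0 circ [ 372.3 -410. ] 30.8 mean [ 372.3 -414.4] rect [ 372.6 -410.3] [57.7 59.8] 1.1
crown 0.58 4684 zmed 231.4 zrange 199.0 242.0 circ [ 372.2 -410.9] 30.3 mean [ 371.8 -404.1] rect [ 372.9 -409.4] [57.4 57.3] 81.9
crown 0.32 23 0
```

View pics/w5.png

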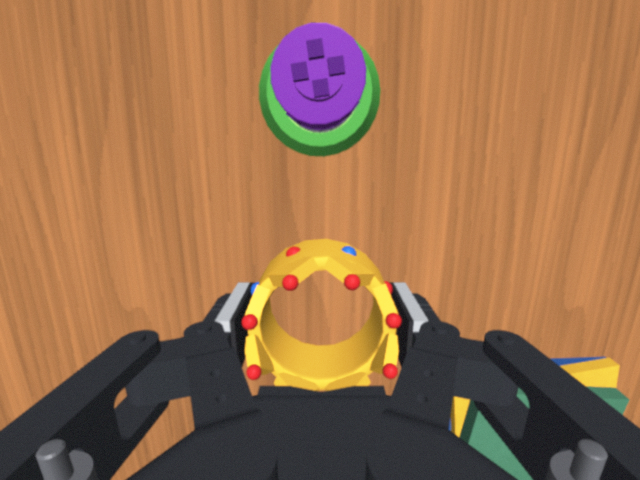

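The tower is at (318,73) and the crown is held level, centred at (321,320). The shift is +112.5, −2, then down 82.

carry_out:
  targets:
    - [[50,-1,0,0,0,0,-1],[100,-2,0,0,0,0,-1],[112.5,-2,0,0,0,0,-1],[112.5,-2,0,0,0,0,-1],[112.5,-2,30,0,0,0,-1],[112.5,-2,50,0,0,0,-1],[112.5,-2,62,0,0,0,-1],[112.5,-2,72,0,0,0,-1],[112.5,-2,78,0,0,0,-1],[112.5,-2,82,0,0,0,-1],[112.5,-2,82,0,0,0,-1],[112.5,-2,82,0,0,0,-1]]

```text
time: 22.0
tool_pos: [370.3, -298.8, 290.6]
tcp_rot: [2.221, 2.219, -0.001]
ft_force: [-0.2, -1.3, -0.0]
finger_gap: 0.688
grip_force: 32.9
```

carry_out:
  targets:
    - [[0,0,0,0,0,0,0.2],[0,0,0,0,0,0,1],[0,0,0,0,0,0,1],[0,0,0,0,0,0,1],[0,0,0,0,0,0,1],[0,0,-20,0,0,0,1],[0,0,-60,0,0,0,1],[0,0,-110,0,0,0,1],[0,0,-130,0,0,0,1],[0,0,-130,0,0,0,1],[0,0,-130,0,0,0,1]]

```text
time: 23.1
tool_pos: [369.8, -298.1, 419.2]
tcp_rot: [-2.222, -2.22, -0.0]
ft_force: [0.4, -0.4, -1.1]
finger_gap: 1.001
grip_force: 0.0
```

```bash
python3 - <<'E'
from h import *
s=readout.read_state();print(s['time'],s['tool_pos'],s['finger_gap'])
look('crown',140,tol=20,save='w6.png')
look('purple_tower',135,tol=4)
print(go(462,-80,420,90))
E
```

```text
23.1 [ 369.81498208 -298.07417238  419.2439338 ] 1.0013551393161086
crown 0.56 2488 zmed 145.6 zrange 120.0 161.0 circ [ 370.5 -299.1] 30.4 mean [ 371.  -302.9] rect [ 370.4 -299.1] [58.3 59. ] 4.1
purple_tower 0.56 615 zmed 135.6 zrange 65.0 138.0 circ [ 370.3 -298.3] 15.8 mean [ 370.5 -297.9] rect [ 370.2 -298.6] [28.1 27.7] 53.8
  landmark 0.61 [ 369.3 -303.5   53.9]
(array([218.3,  91.9,  -1.6]), array([-0.11, -0.13, -0.06]))
```

View pics/w6.png

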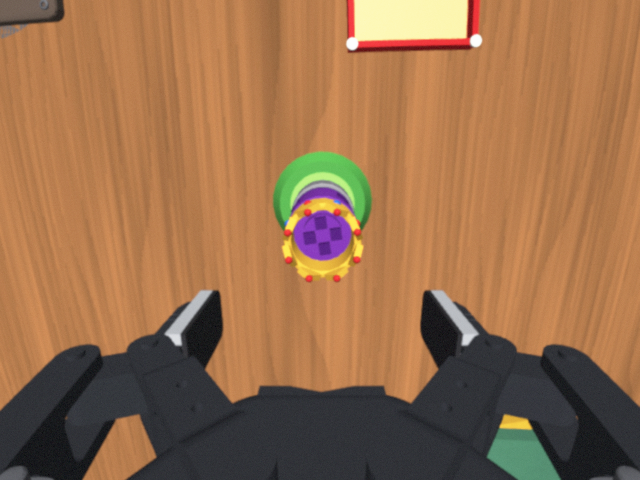

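The crown sits around the turret at (322,238), centred within 1 mm and at the right height. The pen's corners show at (352,43) and (476,41). I measure the pen on the way to the horse.

carry_out:
  targets:
    - [[218,92,0,0,0,0,1],[218,92,0,0,0,0,1],[218,92,0,0,0,0,1],[218,92,0,0,0,0,1],[218,92,0,0,0,0,1],[218,92,0,0,0,0,1],[218,92,0,0,0,0,1],[218,92,0,0,0,0,1]]

```text
time: 24.2
tool_pos: [462.0, -81.0, 419.3]
tcp_rot: [-2.223, -2.219, 0.001]
ft_force: [-0.1, 0.5, -0.3]
finger_gap: 0.994
grip_force: 0.0
```

```bash
python3 - <<'E'
from h import *
s=readout.read_state();print(s['time'],s['tool_pos'],s['finger_gap'])
look('pen',19,tol=6)
look('pen',6,tol=3)
print(go(509,408,420,90))
E
```

```text
24.2 [461.99860706 -81.02418823 419.29920555] 0.9940278250129454
pen 0.88 2125 zmed 20.7 zrange 3.0 25.0 circ [460.7 -87.8] 77.1 mean [460.7 -86.4] rect [461. -88.] [131.3  88. ] 2.2
  landmark 0.8 [460.2 -90.6   3.5]
pen 0.34 692 0
  landmark 0.73 [458.2 -86.6   2.1]
(array([ 4.893e+02,  4.570e+01, -3.000e-01]), array([ 0.  ,  0.  , -0.15]))
```

carry_out:
  targets:
    - [[489,46,0,0,0,0,1],[489,46,0,0,0,0,1],[489,46,0,0,0,0,1],[489,46,0,0,0,0,1],[489,46,0,0,0,0,1],[489,46,0,0,0,0,1],[489,46,0,0,0,0,1],[489,46,0,0,0,0,1],[489,46,0,0,0,0,1],[489,46,0,0,0,0,1],[489,46,0,0,0,0,1],[489,46,0,0,0,0,1],[489,46,0,0,0,0,1],[489,46,0,0,0,0,1]]

```text
time: 25.9
tool_pos: [509.0, 407.2, 419.9]
tcp_rot: [2.224, 2.218, -0.0]
ft_force: [0.4, -0.4, -0.1]
finger_gap: 1.003
grip_force: 0.0
```

```bash
python3 - <<'E'
from h import *
s=readout.read_state();print(s['time'],s['tool_pos'],s['finger_gap'])
c=cam('wrist'); im,d=optics.capture('wrist'); cv2.imwrite('pics/w7.png',im)
v,u=np.mgrid[:480,:640]; P=pts(*c,np.c_[u.ravel(),v.ravel()],d.ravel()).reshape(480,640,3)
near=(np.hypot(P[...,0]-509,P[...,1]-408)<75)&(d>0)
dark=near&(im[...,2]<im[...,2][near].mean()) 
for n,lo,hi in(('base',5,13),('trunk',50,62),('head',75,90)):
    m=near&(P[...,2]>lo)&(P[...,2]<hi); k,lab,st,ce=cv2.connectedComponentsWithStats(m.astype(np.uint8))
    for i in range(1,k):
        if st[i,4]>60:
            L=np.ascontiguousarray(P[lab==i][:,:2].astype(np.float32)); b=cv2.minAreaRect(L)
            print(n,st[i,4],ce[i].round(),'col',im[lab==i].mean(0).round(),'mean',L.mean(0).round(1),np.round(b[0],1),np.round(b[1],1),round(b[2],1))
E
```

```text
25.9 [508.9806928  407.21756674 419.90769063] 1.0030581392260172
base 896 [322. 198.] col [132. 197. 232.] mean [510.2 417.8] [508.3 406.6] [36.1 89.9] 33.3
trunk 1069 [316. 208.] col [ 37.  64. 109.] mean [503.8 414.1] [503.6 413.2] [21.1 59.2] 33.9
head 689 [343. 253.] col [33. 53. 89.] mean [529.7 375. ] [530.5 372.9] [23.8 34.3] 36.1
```

View pics/w7.png

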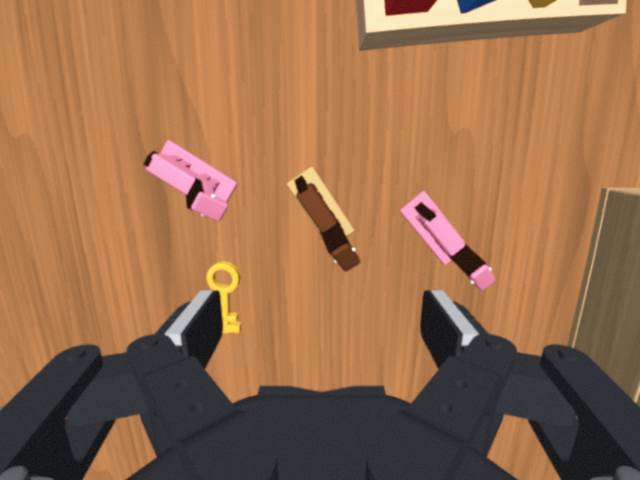

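The brown horse with the pale base is at (325,220), pink ones either side at (190,180) and (445,240), and the key at (225,300). Its head points along −57°, so I turn the tool −33° to close across the trunk.

carry_out:
  targets:
    - [[-0.6,-0.7,20,0,0,-8,1],[-0.6,-0.7,40,0,0,-16,1],[-0.6,-0.7,60,0,0,-24,1],[-0.6,-0.7,80,0,0,-32,1],[-0.6,-0.7,110,0,0,-33.3,1],[-0.6,-0.7,150,0,0,-33.3,1],[-0.6,-0.7,185,0,0,-33.3,1],[-0.6,-0.7,210,0,0,-33.3,1],[-0.6,-0.7,221,0,0,-33.3,1],[-0.6,-0.7,221,0,0,-33.3,1],[-0.6,-0.7,221,0,0,-33.3,1],[-0.6,-0.7,221,0,0,-33.3,-0.2],[-0.6,-0.7,221,0,0,-33.3,-1],[-0.6,-0.7,221,0,0,-33.3,-1],[-0.6,-0.7,221,0,0,-33.3,-1],[-0.6,-0.7,221,0,0,-33.3,-1],[-0.6,-0.7,221,0,0,-33.3,-1],[-0.6,-0.7,221,0,0,-33.3,-1],[-0.6,-0.7,221,0,0,-33.3,-1],[-0.6,-0.7,221,0,0,-33.3,-1]]
  grip_force: 40

```text
time: 27.95
tool_pos: [508.1, 408.1, 199.2]
tcp_rot: [1.493, 2.764, 0.001]
ft_force: [-0.4, -0.6, 3.6]
finger_gap: 0.226
grip_force: 40.7
```

```bash
python3 - <<'E'
from h import *
s=readout.read_state();print(s['time'],s['tool_pos'],s['finger_gap'],s['grip_force'])
print(go(508,408,340,182.2)); print(go(461,-88,340,182.2))
E
```

```text
27.95 [508.08246231 408.13237642 199.21432429] 0.22564371461953656 40.69535672664642
(array([-1.000e-01, -1.000e-01, -1.408e+02]), array([ 3.000e-02,  1.000e-02, -5.896e+01]))
(array([-389.1, -311.3, -141. ]), array([ 3.000e-02,  1.000e-02, -5.896e+01]))
```

carry_out:
  targets:
    - [[0,0,-50,0,0,0,-1],[0,0,-100,0,0,0,-1],[0,0,-140,0,0,0,-1],[-389,-311,-140,0,0,-59,-1],[-389,-311,-140,0,0,-59,-1],[-389,-311,-140,0,0,-59,-1],[-389,-311,-140,0,0,-59,-1],[-389,-311,-140,0,0,-59,-1],[-389,-311,-140,0,0,-59,-1],[-389,-311,-140,0,0,-59,-1],[-389,-311,-140,0,0,-59,-1],[-389,-311,-140,0,0,-59,-1],[-389,-311,-140,0,0,-59,-1],[-389,-311,-140,0,0,-59,-1],[-389,-311,-140,0,0,-59,-1],[-389,-311,-140,0,0,-59,-1],[-389,-311,-140,0,0,-59,-1],[-389,-311,-140,0,0,-59,-1]]

```text
time: 29.75
tool_pos: [461.1, -86.7, 338.4]
tcp_rot: [0.064, -3.14, -0.001]
ft_force: [0.7, -0.2, -0.2]
finger_gap: 0.233
grip_force: 40.1
```

```bash
python3 - <<'E'
from h import *
c=cam('wrist'); im,d=optics.capture('wrist'); cv2.imwrite('pics/w8.png',im)
s=readout.read_state();print(s['time'],s['tool_pos'],s['tcp_rot'],s['finger_gap'])
v,u=np.mgrid[:480,:640]; P=pts(*c,np.c_[u.ravel(),v.ravel()],d.ravel()).reshape(480,640,3)
m=(d>0)&(P[...,2]>135)&(P[...,2]<152)&(np.hypot(P[...,0]-461,P[...,1]+88)<80)
L=P[m].astype(np.float32); b=cv2.minAreaRect(np.ascontiguousarray(L[:,:2])); print('base',len(L),np.round(b[0],1),np.round(b[1],1),round(b[2],1))
A=np.c_[L[:,:2]-L[:,:2].mean(0),np.ones(len(L))]; print('plane',np.linalg.lstsq(A,L[:,2],rcond=None)[0].round(3))
E
```

```text
29.8 [461.15798311 -86.72201774 338.51738798] [ 6.46279432e-02 -3.14060837e+00 -4.25216146e-04] 0.22749353048459234
base 2902 [438.1 -87. ] [41.5 36.2] 2.5
plane [ 6.00000e-03 -3.00000e-03  1.47726e+02]
```

View pics/w8.png

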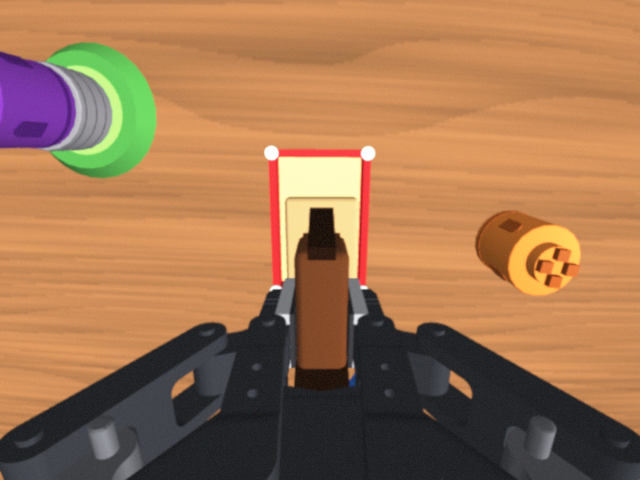

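The horse is level in hand over the pen, square to it and within about 1 mm of its centre. Lowering 133 mm and releasing with a partial opening.

carry_out:
  targets:
    - [[0,0,50,0,0,0,-1],[0,0,90,0,0,0,-1],[0,0,115,0,0,0,-1],[0,0,125,0,0,0,-1],[0,0,130,0,0,0,-1],[0,0,133,0,0,0,-1],[0,0,133,0,0,0,-1],[0,0,133,0,0,0,-1]]

```text
time: 30.6
tool_pos: [461.8, -88.1, 207.1]
tcp_rot: [-0.062, 3.138, -0.002]
ft_force: [-1.1, -0.7, -1.8]
finger_gap: 0.228
grip_force: 40.1
```

carry_out:
  targets:
    - [[0,0,0,0,0,0,-0.3],[0,0,0,0,0,0,0.3],[0,0,0,0,0,0,0.3],[0,0,0,0,0,0,0.3],[0,0,0,0,0,0,0.3],[0,0,-20,0,0,0,0.3],[0,0,-60,0,0,0,0.3],[0,0,-110,0,0,0,0.3],[0,0,-160,0,0,0,0.3],[0,0,-190,0,0,0,0.3],[60,0,-190,0,0,0,0.3],[60,0,-190,0,0,0,0.3],[60,0,-190,0,0,0,0.3],[60,0,-190,0,0,0,0.3]]

```text
time: 32.0
tool_pos: [401.4, -90.3, 395.8]
tcp_rot: [-0.061, 3.14, -0.0]
ft_force: [0.9, -0.4, -0.0]
finger_gap: 0.651
grip_force: 0.0
```

```bash
python3 - <<'E'
from h import *
c=cam('wrist'); im,d=optics.capture('wrist')
s=readout.read_state();print(s['time'],s['tool_pos'],s['finger_gap'])
v,u=np.mgrid[:480,:640]; P=pts(*c,np.c_[u.ravel(),v.ravel()],d.ravel()).reshape(480,640,3)
for lo,hi in((10,18),(58,68),(82,98)):
    m=(d>0)&(P[...,2]>lo)&(P[...,2]<hi)&(abs(P[...,0]-461)<57)&(abs(P[...,1]+88)<34)
    L=P[m].astype(np.float32); b=cv2.minAreaRect(np.ascontiguousarray(L[:,:2])); print(lo,len(L),'z',np.median(L[:,2]),np.round(b[0],1),np.round(b[1],1),round(b[2],1))
sc,_=optics.capture('scene'); r=cv2.resize(sc[120:300,190:410],(733,600),interpolation=cv2.INTER_CUBIC); cv2.imwrite('pics/end.png',r)
E
```

```text
32.05 [401.72502561 -90.36926263 395.77182816] 0.6536699022934974
10 1142 z 14.501498 [468.4 -82.5] [100.9  45.3] 2.6
58 1119 z 62.58463 [454.  -88.2] [55.8 19.9] 2.4
82 618 z 87.37508 [502.5 -86.1] [30.7 22.8] 1.6
```

View pics/end.png

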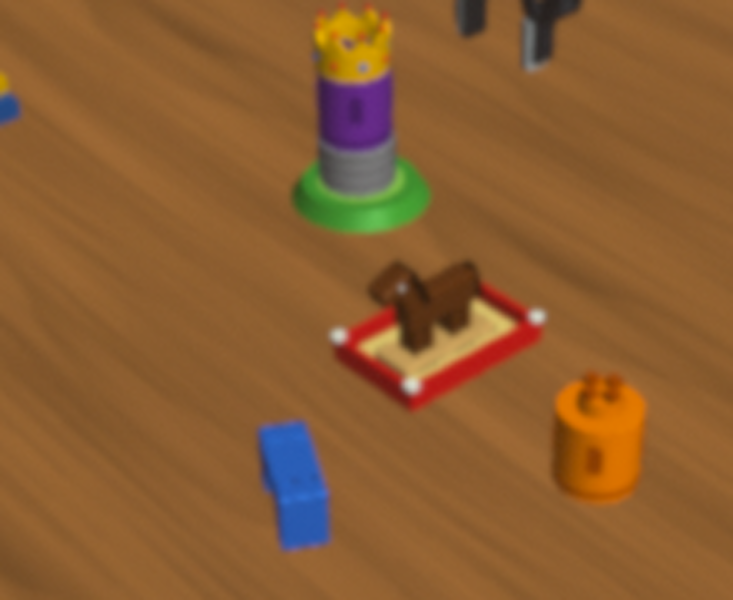

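The castle is stacked, with the crown at (355,45) and the drum at (358,170). The horse stands in the pen at (430,310) with its base top at 14.5 mm and trunk at 62.6 mm, as they should be. The robot is clear, so I hand in.

```bash
python3 -c "
from station import close_job
print(close_job())"
```

```text
the job is handed in; nothing more can be done
None
```

I built the castle on the hill (drum, purple tower, crown), then stood the brown horse in the red pen and handed the job in after about 32 s of robot time; my last measurements were within every tolerance, but no verdict came back.

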